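Main-beam check on the headlamp test board

TASK

Check the headlamp's main beam on the parts-shop test board: first push the raised end of the supply rocker fully over, then press the round dipped-beam plunger fully home (it stays in), and last press the long main-beam bar fully down and keep it pressed - the program finishes while holding the bar down. Only press with the fingers, and leave the pods and everything else on the counter standing where they are, lifting nothing.

Things in the scene. Friction and masses are not known exactly. Their poses are not given: they have to be found in the camera images.
- board: Dark steel test board fixed to the counter, 170 (x) x 500 (y) x 12 mm high; origin at the centre of its underside. The three pods stand side by side on it in any order.
- supply_pod: Grey control pod with the black supply rocker on it; box 84 x 84 x 45 mm, 0.8 kg, standing loose on the board; origin at the centre of its underside, z up. The rocker's ends lie along the pod's x axis, and its hinge runs along the pod's y axis, 61 mm above the origin.
- dip_pod: Grey control pod with the round dipped-beam plunger on it; box 84 x 84 x 45 mm, 0.8 kg, standing loose on the board; origin at the centre of its underside, z up. A steel collar 50 mm across and 6 mm high surrounds the plunger.
- beam_pod: Grey control pod with the long main-beam bar on it; box 84 x 84 x 45 mm, 0.8 kg, standing loose on the board; origin at the centre of its underside, z up. A flat steel surround 34 (x) x 80 (y) x 6 mm high frames the bar.
- rocker_raised_end (a point): The place to press on the rocker: on the top surface of its raised (pod +x) half, 25 mm from the hinge. It moves with the rocker: about 72 mm above the pod's origin when off and 10 mm lower when fully over. The rocker is a shallow V of two flat halves, 36 mm wide and 68 mm long in all; it clears the pod by more than 8 mm.
- plunger_top (a point): Centre of the top face of the round plunger, 34 mm in diameter, 20 mm above the top of its pod when out and 12 mm when home.
- bar_top (a point): Centre of the top face of the long bar, 22 (pod x) x 72 (pod y) mm, 20 mm above the top of its pod when up and 12 mm when fully down.
- supply_rocker (a joint): Rocker angle in rad: about 0 off, 0.4 fully over (on). Stiff hinge, stays where it is left; some 4 N down at the pressing place tips it.
- dip_plunger (a joint): Plunger travel in m: about 0 out, 0.008 fully home. It stays where it is pushed; takes some 4 N.
- beam_bar (a joint): Bar travel in m: 0 up, 0.008 fully down. Sprung: starts to move at about 1.5 N, fully down at about 5 N, comes back up when let go.
- bulb_carton: Bystander: plain cardboard bulb carton, 36 x 36 x 60 mm, standing on the board between two pods; origin at the centre of its underside.
- relay: Bystander: small black relay block, 26 x 26 x 32 mm, standing on the board between two pods; origin at the centre of its underside.
- fog_bezel: Bystander: bright metal fog-lamp ring, 96 mm across, 18 mm high, flat on the counter; origin at the centre of its underside.
- screwdriver: Bystander: screwdriver lying on the counter; origin under its middle.
- clip_jar: Bystander: closed jar of clips, 60 mm across, 75 mm high; origin at the centre of its underside.
Not all that is in view belongs to the job. What is shaped like the dip_pod but purple is not meant.

How it is judged (in metres and radians):
On the way, in this order (a step that is already met when the one before it is completed fails the run):
1. the supply rocker is pushed fully over while plunger and bar are still up (value of joint supply_rocker above 0.32 rad and value of joint dip_plunger below 0.003 m and value of joint beam_bar below 0.002 m), for 0.1 s.
2. the round plunger is pressed home while the bar is still up (value of joint supply_rocker above 0.32 rad and value of joint dip_plunger above 0.006 m and value of joint beam_bar below 0.002 m), for 0.1 s.
3. the long bar is pressed down (value of joint supply_rocker above 0.32 rad and value of joint dip_plunger above 0.006 m and value of joint beam_bar above 0.0055 m), for 0.2 s.
At the end, for the whole second after the job is handed in: The rocker is over (above 0.32 of 0.4 rad), the plunger home (over 6 of 8 mm), the bar held down (over 5.5 of 8 mm), and pods and bystanders are within 20 mm of where they stood (all of step 3 and distance of each of supply_pod, dip_pod, beam_pod, bulb_carton, relay, fog_bezel, screwdriver, clip_jar from where it was at the start of the episode below 0.02 m); the arm keeps its last pose, push and grip.
It fails at once if the plunger is pressed before the rocker is on (value of joint dip_plunger above 0.004 m and value of joint supply_rocker below 0.28 rad).
It fails at once if the bar is pressed before the plunger is home (value of joint beam_bar above 0.003 m and value of joint dip_plunger below 0.005 m).
It fails at once if a pod is lifted, tipped over or shoved by more than 20 mm (distance of any of supply_pod, dip_pod, beam_pod from where it was at the start of the episode above 0.02 m or angle between any of supply_pod, dip_pod, beam_pod's own z axis and vertical above 0.2 rad).
It fails at once if a pod or bystander is raised by more than 12 mm, or a bystander moved by more than 20 mm (distance of any of bulb_carton, relay, fog_bezel, screwdriver, clip_jar from where it was at the start of the episode above 0.02 m or z of any of supply_pod, dip_pod, beam_pod, bulb_carton, relay in the frame of board above 0.024 m or height (world z) of any of fog_bezel, clip_jar above 0.012 m or height (world z) of screwdriver above 0.032 m).
It also fails if it takes over 42 s, if anything falls off the work surface, if the arm or the gripper's body presses on something with over 40 N, if the wrist force passes 120 N, or if a joint passes its speed limit or range.

ROBOT

A 7-joint arm with a two-finger parallel gripper is mounted at the origin on the work surface. World frame = base frame: x ahead of the robot, y to its left, z up, the work surface at z = 0. Lengths are in m, angles in degrees, forces in N, time in s.
With the tool pointing down it reaches from about 0.425 to 0.875 m from the base axis. Payload 4.7 kg.
Tool frame: the origin (TCP) lies at the very end of the fingers, on their centre line; the grasp point (between the pads) lies 19 mm behind it; z points along the fingers, y is the direction in which the jaws open and shut (so a half turn about z gives the same grasp; the last joint's range is limited). The gripper opens to 87 mm and grips with 3 to 60 N. Pads are 19 mm wide; open, the fingers measure 117 mm over their backs; the gripper's body (75 mm by 190 mm) begins 51 mm behind the grasp point.
Start: joints at [-66.973, 18.392, -4.016, 83.108, 1.295, 78.541, -3.26], TCP at [0.246, 0.602, 0.223] pointing down, gripper open.
Joint ranges: [-163.93, 163.93], [-17.29, 119.83], [-79.2, 71.16], [3.27, 140.29], [-89.18, 269.18], [5.43, 117.66], [-154.24, 154.24]. Speed limits (degrees/s): [147.25, 147.25, 180, 180, 180, 180, 180].

INTERFACE

Orientations are given as [roll, pitch, yaw] about the fixed x, y, z axes, in that order (R = Rz(yaw) Ry(pitch) Rx(roll)).
In Python, from cell import * gives the robot as it stands.
- The arm moves only by the tool arm_command, never from a script. Its argument "targets" is a list that holds one entry, the list of rows, each a list of 7 numbers: the shift along the tool's x, y, z in m, then the turn, a rotation vector about the tool's x, y, z in degrees, then the gripper's target within -1 to 1 (shut at 1, half-way at 0, fully open at -1). In form: [[[tx, ty, tz, rx, ry, rz, claw], ...]]. A call has 1 to 10 rows; each row is the pose to reach, as a shift and turn from the pose commanded when the call began, along the tool's axes at that moment; what a row does not reach only later rows make up. A row lasts 1/10 s, in which the tool goes at most 50 mm and 8.59 degrees, less where a joint would pass 70% of its speed; a pose out of reach is approached as far as the arm can. A call with a gripper value outside its range is refused whole. The fingers move at their own pace and stop on an object; "newtons" is the grip in N (left out, the last holds). Time passes only in rows, so rows that repeat a pose let the fingers close. It gives the time, the measured TCP pose, the force and the opening at its end, in the units of the state.
- get_obs(): the state, without advancing time (a new reading comes with each control period).
- read_camera(name): name is "scene" or "top" or "wrist"; returns a dict with "img" (384x512x3 uint8, red, green, blue), "z_map" (384x512 float32, m along the optical axis (not along the pixel's ray), 0 where there is no reading), "K" (3x3 intrinsics, pixels), "origin" and "attitude" of the camera in the world. Camera axes: x right, y down, z forward; pixel columns grow to the right and rows downward; lengths in m; the calibration is good to about 2 mm. The wrist camera is an equidistant fisheye: a pixel r from the principal point sees the ray r / f radians off the axis. A picture is of the moment at which its call begins.
- sign_off(): hands the job in, once; it reports no verdict.
Trained networks look in the newest picture that a camera, given by its name, has taken for a name from the list of things; names that differ only in an ending like _2 or _b are one class to them, and where a whole thing is asked for, a point or a joint stands for the part that bears it (a point fixed in the world has none). Each returns a list of dicts, best first, with "conf" (0 to 1); they miss things now and then, are a little off and sometimes report something else, mostly with a low value. They report only what shows in the picture. A call takes as long as a camera call. They do not tell look-alikes from the thing itself.
- search_frame(thing, camera): "position" ([column, row] in pixels, amid what is visible of it).
The state is a dict: "time_s": time; "qpos": joint angles; "joint_velocities": joint speeds; "effort": joint torques, N m; "tool_pos": TCP position; "tool_rot": TCP orientation; "force": force on the tool from outside, world axes, zero at the start; "wrist_torque": the same for the moment, N m; "grip_width": finger opening in m.
Only numpy, scipy, OpenCV 4.12 (cv2) and the standard library are available. Lean on these libraries where they do the work, as an engineer would, in place of code of your own. Each camera call takes 0.05 s, during which the arm holds its last target.

## Working session

There is one attempt and no reset: what is moved stays moved. The work goes in short steps, Python scripts to look and compute and a tool call to move; the robot and the scene stay as the last step left them, time stands still between calls to the robot, and variables do not carry over. Pictures are saved under pics/ and viewed, and the job is handed in when it is done.

Besides the shell and the picture viewer there is one more tool, called after "Request:" as name([rows], argument=value, ...), one row to a line, values as JSON. arm_command: Moves the arm, as the interface text tells. Its arguments: {"type":"object","properties":{"targets":{"type":"array","items":{"type":"array","items":{"type":"array","items":{"type":"number"}}}},"newtons":{"type":"number"}},"required":["targets"]}

```bash
mkdir -p pics; ls; cat > h.py <<'E'
from cell import *
import numpy as np, cv2
from scipy.spatial.transform import Rotation as R
def camR(c):
    a=np.array(c['attitude'],float)
    return a if a.shape==(3,3) else R.from_euler('xyz',a,degrees=True).as_matrix()
def world(c):
    K=c['K'];z=c['z_map'];h,w=z.shape
    u,v=np.meshgrid(np.arange(w),np.arange(h))
    P=np.stack([(u-K[0,2])/K[0,0]*z,(v-K[1,2])/K[1,1]*z,z],-1)
    W=P@camR(c).T+np.array(c['origin']); W[z==0]=np.nan
    return W
E
python3 - <<'E'
from h import *
o=get_obs();print({k:np.round(v,3).tolist() for k,v in o.items()})
for n in ['scene','top']:
    c=read_camera(n);print(n,c['K'],c['origin'],c['attitude'])
    cv2.imwrite(f'pics/{n}0.png',c['img'][:,:,::-1]); np.savez(f'{n}0.npz',W=world(c),img=c['img'])
    W=world(c)
    for t in ['supply_pod','dip_pod','beam_pod','rocker_raised_end','plunger_top','bar_top','board','bulb_carton','relay']:
        for r in search_frame(t,n)[:3]:
            p=r['position'];print(n,t,np.round(p),round(r['conf'],2),np.round(W[int(p[1]),int(p[0])],3))
E
```

```text
pics
{'time_s': 0.0, 'qpos': [-66.974, 18.437, -4.016, 83.174, 1.294, 78.542, -3.26], 'joint_velocities': [-0.071, -0.095, -0.075, -0.041, 0.036, 0.013, 0.045], 'effort': [-0.0, -49.128, -0.404, -31.254, -0.064, 0.044, 0.0], 'tool_pos': [0.246, 0.601, 0.221], 'tool_rot': [-179.892, 0.005, 157.784], 'force': [0.309, -0.452, -0.121], 'wrist_torque': [-0.044, -0.036, -0.039], 'grip_width': 0.087}
scene [[439.31867521   0.         256.82709894]
 [  0.         439.31867521 194.68632655]
 [  0.           0.           1.        ]] [1.3755225  0.17725864 0.71593094] [-124.90173742    1.11918761   99.31273248]
scene supply_pod [185. 220.] 0.73 [ 0.577 -0.143  0.061]
scene supply_pod [221. 222.] 0.53 [ 0.569 -0.058  0.058]
scene dip_pod [333. 221.] 0.93 [0.531 0.209 0.058]
scene beam_pod [260. 222.] 0.84 [0.558 0.038 0.057]
scene rocker_raised_end [183. 207.] 0.66 [ 0.546 -0.156  0.077]
scene plunger_top [327. 209.] 0.67 [0.512 0.195 0.078]
scene plunger_top [320. 170.] 0.56 [0.313 0.167 0.065]
scene bar_top [260. 215.] 0.49 [0.546 0.036 0.072]
scene board [253. 242.] 0.77 [0.578 0.023 0.012]

[... 330 characters left out ...]
69.44249289   -0.5002372   -90.73902552]
top supply_pod [324. 171.] 0.72 [nan nan nan]
top dip_pod [187. 188.] 0.98 [0.488 0.201 0.08 ]
top dip_pod [204. 260.] 0.94 [0.304 0.155 0.067]
top beam_pod [251. 177.] 0.92 [0.522 0.036 0.061]
top beam_pod [221. 174.] 0.48 [0.532 0.114 0.045]
top rocker_raised_end [323. 165.] 0.68 [ 0.548 -0.154  0.079]
top plunger_top [202. 258.] 0.52 [0.309 0.163 0.063]
top plunger_top [187. 186.] 0.46 [0.495 0.198 0.083]
top bar_top [250. 170.] 0.52 [0.533 0.039 0.08 ]
top board [257. 193.] 0.64 [0.489 0.018 0.009]
top board [404. 216.] 0.4 [ 0.418 -0.373  0.027]
top bulb_carton [291. 164.] 0.51 [ 0.551 -0.072  0.069]
top relay [222. 174.] 0.56 [0.535 0.111 0.043]
```

```bash
python3 - <<'E'
import cv2
a=cv2.imread('pics/scene0.png');cv2.imwrite('pics/scene0c.png',cv2.resize(a[140:290,130:390],None,fx=3,fy=3,interpolation=2))
a=cv2.imread('pics/top0.png');cv2.imwrite('pics/top0c.png',cv2.resize(a[120:300,130:390],None,fx=3,fy=3,interpolation=2))
E
```

```text
(no output)
```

View pics/scene0.png

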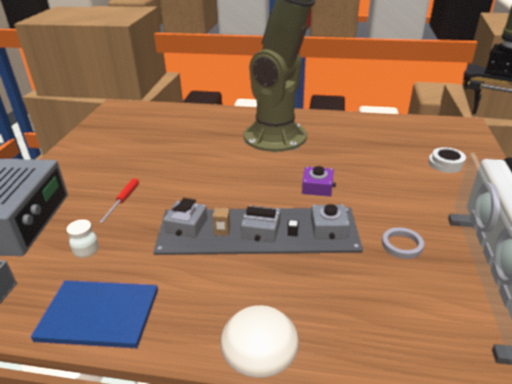

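View pics/scene0c.png

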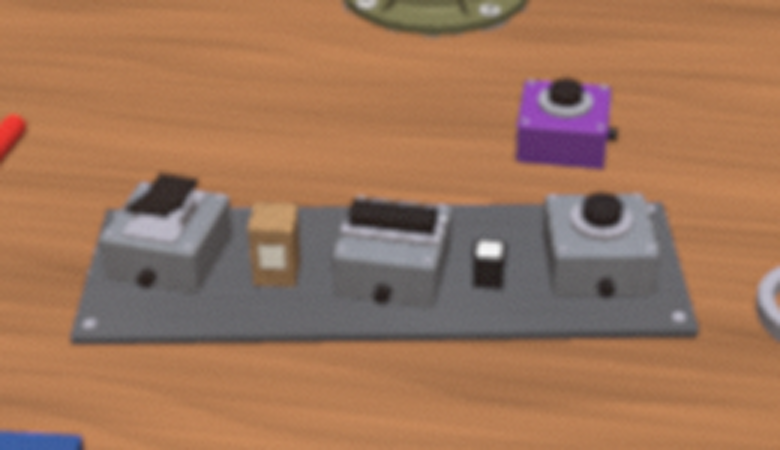

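View pics/top0c.png

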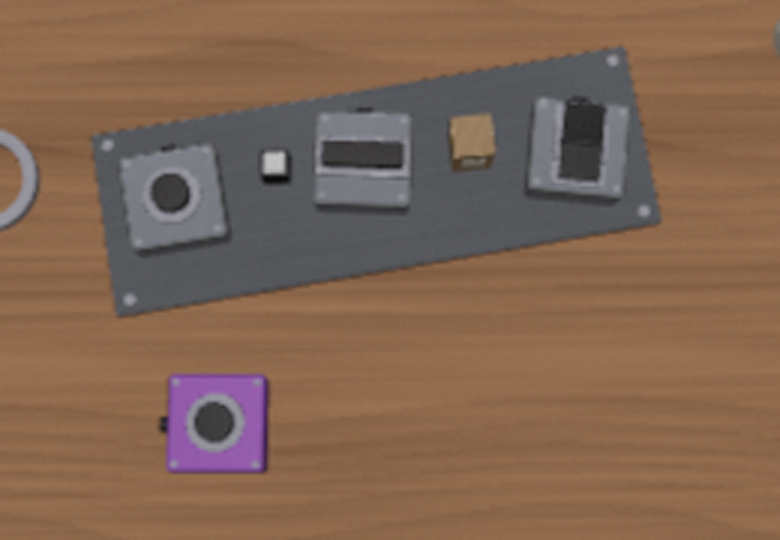

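```bash
python3 - <<'E'
from h import *
for n in ['top','scene']:
    d=np.load(f'{n}0.npz');W=d['W'];img=d['img'].astype(int)
    x,y,z=W[...,0],W[...,1],W[...,2]
    print(n)
    for nm,cx,cy in [('sup',.54,-.155),('beam',.52,.036),('dip',.50,.2)]:
        roi=(abs(x-cx)<.075)&(abs(y-cy)<.06)
        m=roi&(z>.05)
        # grey pod top
        top=roi&(abs(z-.057)<.006)&(img.min(-1)>75)
        if n=='top':
            r=cv2.minAreaRect((W[m][:,:2]*1000).astype(np.float32));print(nm,'pod rect',np.round(r[0],1),np.round(r[1],1),round(r[2],1),'ztop',np.nanmedian(z[top]))
        dk=roi&(z>.062)&(img.max(-1)<75)
        P=W[dk]*1000; r=cv2.minAreaRect(P[:,:2].astype(np.float32))
        print(nm,'dark',len(P),np.round(r[0],1),np.round(r[1],1),round(r[2],1),'mean',np.round(P.mean(0),1),'z',np.round(np.percentile(P[:,2],[5,50,95]),1))
        if nm=='sup':
            for a in range(490,600,6):
                s=dk&(abs(x*1000-a)<3)
                if s.sum()>0: print('  x',a,s.sum(),'z %.1f'%np.median(z[s]*1000),'y %.1f'%np.median(y[s]*1000))
E
python3 - <<'E'
import cv2
a=cv2.imread('pics/scene0.png');b=cv2.imread('pics/top0.png')
cv2.imwrite('pics/rk.png',cv2.hconcat([cv2.resize(a[190:245,155:215],(400,400),interpolation=2),cv2.resize(b[145:195,300:350],(400,400),interpolation=2)]))
E
```

```text
top
sup pod rect [ 540.1 -157. ] [84.3 85.5] 84.2 ztop 0.057126681720732986
sup dark 324 [ 540.8 -156.2] [33.9 65.4] 84.6 mean [ 540.7 -155.8   78.9] z [72.8 78.2 86.6]
  x 508 11 z 76.0 y -158.4
  x 514 33 z 75.1 y -153.6
  x 520 27 z 77.0 y -153.4
  x 526 28 z 76.1 y -154.0
  x 532 26 z 76.9 y -155.1
  x 538 38 z 75.5 y -154.3
  x 544 30 z 77.3 y -155.5
  x 550 35 z 80.2 y -156.6
  x 556 28 z 81.1 y -157.3
  x 562 32 z 84.2 y -158.3
  x 568 32 z 84.8 y -158.1
  x 574 4 z 86.0 y -149.0
beam pod rect [531.8  33.7] [83.8 84.2] 87.5 ztop 0.05737616956349334
beam dark 214 [532.1  34.9] [65.9 22.7] 87.4 mean [531.6  34.6  76.9] z [72.4 77.3 80.7]
dip pod rect [499.5 200.5] [84.9 84.4] 9.3 ztop 0.05737011304245976
dip dark 122 [500.4 200.5] [33.9 28.9] 1.3 mean [499.3 200.6  77.1] z [73.2 77.4 80.8]
scene
sup dark 160 [ 544.5 -153.3] [30.7 63. ] 84.4 mean [ 544.8 -152.9   79.4] z [74.  77.8 86.8]
  x 514 9 z 74.7 y -155.9
  x 520 16 z 76.1 y -151.4
  x 526 17 z 75.7 y -148.8
  x 532 17 z 76.5 y -155.1
  x 538 17 z 76.7 y -150.8
  x 544 16 z 77.8 y -151.1
  x 550 10 z 79.3 y -153.5
  x 556 11 z 81.4 y -149.6
  x 562 12 z 83.6 y -155.0
  x 568 16 z 85.2 y -154.6
  x 574 19 z 86.5 y -158.5
beam dark 216 [537.8  36.5] [68.8 21.8] 85.7 mean [540.6  36.6  74.7] z [67.4 76.  78.9]
dip dark 103 [506.4 202.8] [28.7 26.9] 6.6 mean [509.7 202.8  75.4] z [68.3 76.7 78.5]
```

View pics/rk.png

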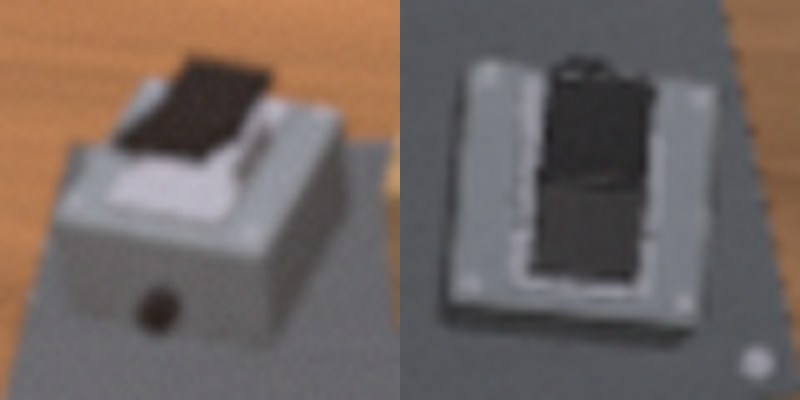

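```bash
cat >> h.py <<'E'
def go(p,yaw,rows=1,o=None):
    o=o or get_obs(); A=R.from_euler('xyz',o['tool_rot'],degrees=True)
    B=R.from_euler('xyz',[180,0,yaw],degrees=True)
    d=A.inv().apply(np.array(p)-o['tool_pos']); rv=(A.inv()*B).as_rotvec(degrees=True)
    print('t',round(o['time_s'],2),'pos',np.round(o['tool_pos'],4),'rot',np.round(o['tool_rot'],1),'F',np.round(o['force'],1),'shift',np.round(d,4),'rv',np.round(rv,2),'dist',round(np.linalg.norm(d),3))
    for i in range(1,rows+1):
        print('[%s],'%','.join(['%.3f'%v for v in d*i/rows]+['%.1f'%v for v in rv*i/rows]+['1']),end='')
    print()
E
python3 -c "
from h import *
go([.48,.25,.20],174,10)"
```

```text
t 1.0 pos [0.2458 0.6017 0.2226] rot [180.    0.  157.8] F [-0.2 -0.2  0.2] shift [-0.3498 -0.2371  0.0226] rv [  0.     0.   -16.22] dist 0.423
[-0.035,-0.024,0.002,0.0,0.0,-1.6,1],[-0.070,-0.047,0.005,0.0,0.0,-3.2,1],[-0.105,-0.071,0.007,0.0,0.0,-4.9,1],[-0.140,-0.095,0.009,0.0,0.0,-6.5,1],[-0.175,-0.119,0.011,0.0,0.0,-8.1,1],[-0.210,-0.142,0.014,0.0,0.0,-9.7,1],[-0.245,-0.166,0.016,0.0,0.0,-11.4,1],[-0.280,-0.190,0.018,0.0,0.0,-13.0,1],[-0.315,-0.213,0.020,0.0,0.0,-14.6,1],[-0.350,-0.237,0.023,0.0,0.0,-16.2,1],
```

Request:
arm_command([
  [[-0.035,-0.024,0.002,0,0,-1.6,1],[-0.07,-0.047,0.004,0,0,-3.2,1],[-0.105,-0.071,0.006,0,0,-4.8,1],[-0.14,-0.095,0.008,0,0,-6.4,1],[-0.175,-0.119,0.01,0,0,-8,1],[-0.21,-0.142,0.012,0,0,-9.6,1],[-0.245,-0.166,0.014,0,0,-11.2,1],[-0.28,-0.19,0.016,0,0,-12.8,1],[-0.315,-0.213,0.018,0,0,-14.4,1],[-0.35,-0.237,0.02,0,0,-16.2,1]],
])

```text
time_s: 2.0
tool_pos: [0.4811, 0.2486, 0.2028]
tool_rot: [180.0, 0.0, 174.1]
force: [0.5, 0.2, 0.7]
grip_width: 0.0151
```

```bash
python3 -c "
from h import *
go([.565,-.159,.13],174,10)"
```

```text
t 2.0 pos [0.4811 0.2486 0.2028] rot [180.    0.  174.1] F [0.5 0.2 0.7] shift [-0.1256 -0.3968  0.0726] rv [0.04 0.04 0.06] dist 0.422
[-0.013,-0.040,0.007,0.0,0.0,0.0,1],[-0.025,-0.079,0.015,0.0,0.0,0.0,1],[-0.038,-0.119,0.022,0.0,0.0,0.0,1],[-0.050,-0.159,0.029,0.0,0.0,0.0,1],[-0.063,-0.198,0.036,0.0,0.0,0.0,1],[-0.075,-0.238,0.044,0.0,0.0,0.0,1],[-0.088,-0.278,0.051,0.0,0.0,0.0,1],[-0.100,-0.317,0.058,0.0,0.0,0.0,1],[-0.113,-0.357,0.065,0.0,0.0,0.1,1],[-0.126,-0.397,0.073,0.0,0.0,0.1,1],
```

Request:
arm_command([
  [[-0.013,-0.04,0.007,0,0,0,1],[-0.025,-0.079,0.014,0,0,0,1],[-0.038,-0.119,0.021,0,0,0,1],[-0.05,-0.159,0.028,0,0,0,1],[-0.063,-0.198,0.035,0,0,0,1],[-0.075,-0.238,0.042,0,0,0,1],[-0.088,-0.278,0.05,0,0,0,1],[-0.1,-0.317,0.058,0,0,0,1],[-0.113,-0.357,0.065,0,0,0,1],[-0.126,-0.397,0.073,0,0,0,1]],
])

```text
time_s: 3.0
tool_pos: [0.5644, -0.1595, 0.1297]
tool_rot: [180.0, 0.1, 174.0]
force: [0.2, -0.4, 0.3]
grip_width: 0.0005
```

Request:
arm_command([
  [[0,0,0.01,0,0,0,1],[0,0,0.02,0,0,0,1],[0,0,0.03,0,0,0,1],[0,0,0.03,0,0,0,1]],
])

```text
time_s: 3.4
tool_pos: [0.5629, -0.1558, 0.0978]
tool_rot: [179.9, -0.2, 174.1]
force: [0.2, -0.7, -0.3]
grip_width: 0.0002
```

```bash
python3 - <<'E'
from h import *
go([.565,-.159,.075],174,1)
o=[]
for n in ['scene','wrist']:
    c=read_camera(n); i=c['img'][:,:,::-1]
    if n=='scene': i=cv2.resize(i[160:260,130:263],(512,384),interpolation=2)
    o.append(cv2.resize(i,(400,300)))
cv2.imwrite('pics/a1.png',cv2.hconcat(o))
E
```

```text
t 3.4 pos [ 0.5629 -0.1558  0.0978] rot [179.9  -0.2 174.1] F [ 0.2 -0.7 -0.3] shift [-0.0025 -0.003   0.0227] rv [ 0.06 -0.18  0.13] dist 0.023
[-0.002,-0.003,0.023,0.1,-0.2,0.1,1],
```

View pics/a1.png

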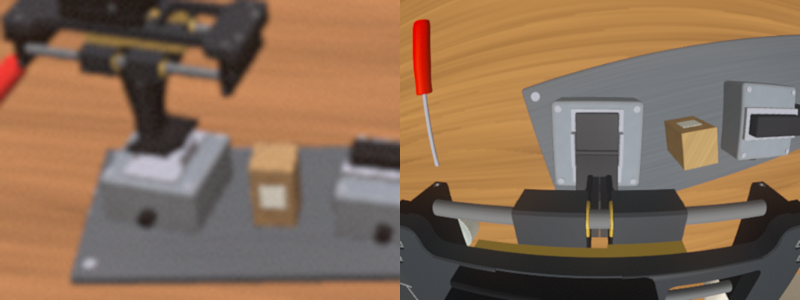

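The picture shows the closed fingers over the rocker's far (+x, raised) half, centred sideways: left crop around (165,135), wrist view around (598,185). Next I press down.

Request:
arm_command([
  [[-0.001,-0.001,0.005,0,0,0,1],[-0.001,-0.001,0.01,0,0,0,1],[-0.001,-0.001,0.015,0,0,0,1],[-0.001,-0.001,0.019,0,0,0,1],[-0.001,-0.001,0.023,0,0,0,1],[-0.001,-0.001,0.023,0,0,0,1]],
])

```text
time_s: 4.1
tool_pos: [0.5653, -0.1592, 0.0766]
tool_rot: [-180.0, 0.1, 174.0]
force: [1.7, -1.2, 2.5]
grip_width: 0.0006
```

```bash
python3 -c "
from h import *
go([.565,-.159,.072],174,1)"
```

```text
t 4.1 pos [ 0.5653 -0.1592  0.0766] rot [-1.80e+02  1.00e-01  1.74e+02] F [ 1.7 -1.2  2.5] shift [0.0003 0.0001 0.0046] rv [-0.    0.05 -0.01] dist 0.005
[0.000,0.000,0.005,-0.0,0.1,-0.0,1],
```

Request:
arm_command([
  [[0,0,0.002,0,0,0,1],[0,0,0.004,0,0,0,1],[0,0,0.005,0,0,0,1],[0,0,0.005,0,0,0,1]],
])

```text
time_s: 4.5
tool_pos: [0.5655, -0.1592, 0.0751]
tool_rot: [179.9, 0.1, 174.0]
force: [-4.9, 2.2, 22.8]
grip_width: 0.0004
```

Request:
arm_command([
  [[0,0,-0.01,0,0,0,1],[0,0,-0.03,0,0,0,1],[0,0,-0.06,0,0,0,1],[0.016,0.03,-0.06,0,0,0,1],[0.03,0.07,-0.06,0,0,0,1],[0.03,0.07,-0.06,0,0,0,1]],
])

```text
time_s: 5.1
tool_pos: [0.5399, -0.0796, 0.1302]
tool_rot: [179.8, -0.3, 174.4]
force: [0.1, 0.2, 0.0]
grip_width: 0.0004
```

```bash
python3 - <<'E'
from h import *
go([.5,.2005,.13],174,9)
c=read_camera('scene');W=world(c);img=c['img'].astype(int)
x,y,z=W[...,0],W[...,1],W[...,2]
dk=(abs(x-.54)<.05)&(abs(y+.157)<.03)&(z>.062)&(z<.095)&(img.max(-1)<75)
for a in range(508,580,8):
    s=dk&(abs(x*1000-a)<4)
    if s.sum()>0: print(a,s.sum(),'z %.1f'%np.median(z[s]*1000))
cv2.imwrite('pics/a2.png',cv2.resize(img.astype(np.uint8)[140:290,130:390,::-1],None,fx=3,fy=3,interpolation=2))
E
```

```text
t 5.1 pos [ 0.5399 -0.0796  0.1302] rot [179.8  -0.3 174.4] F [0.1 0.2 0. ] shift [0.0669 0.2749 0.0016] rv [ 0.22 -0.3   0.42] dist 0.283
[0.007,0.031,0.000,0.0,-0.0,0.0,1],[0.015,0.061,0.000,0.0,-0.1,0.1,1],[0.022,0.092,0.001,0.1,-0.1,0.1,1],[0.030,0.122,0.001,0.1,-0.1,0.2,1],[0.037,0.153,0.001,0.1,-0.2,0.2,1],[0.045,0.183,0.001,0.1,-0.2,0.3,1],[0.052,0.214,0.001,0.2,-0.2,0.3,1],[0.059,0.244,0.001,0.2,-0.3,0.4,1],[0.067,0.275,0.002,0.2,-0.3,0.4,1],
516 17 z 85.1
524 30 z 83.1
532 38 z 80.7
540 28 z 77.8
548 32 z 76.1
556 27 z 75.7
564 28 z 75.1
572 27 z 75.3
```

View pics/a2.png

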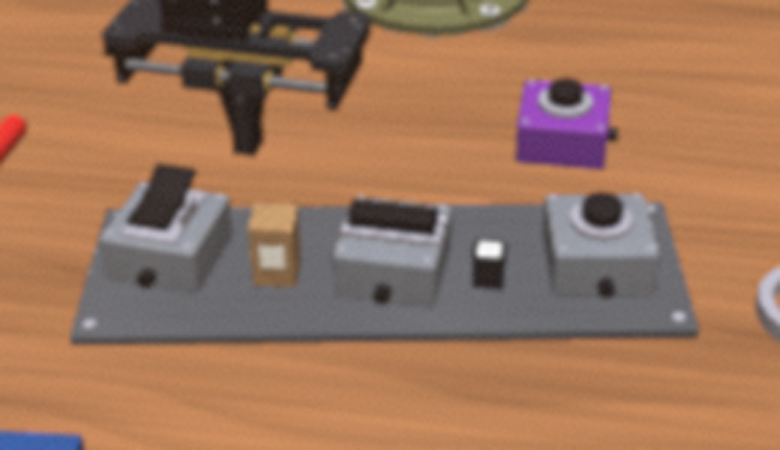

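The rocker at (160,195) is now flipped: its far half is raised and the pressed half is flat at 75 mm. The pods haven't moved. Next is the grey dip pod's plunger at (602,210); the purple pod at (565,95) is not meant.

Request:
arm_command([
  [[0.008,0.03,0,0,0,0,1],[0.016,0.06,0,0,0,0,1],[0.023,0.09,0,0,0,0,1],[0.03,0.12,0,0,0,0,1],[0.037,0.15,0,0,0,0,1],[0.045,0.18,0,0,0,0,1],[0.052,0.21,0,0,0,0,1],[0.059,0.24,0,0,0,0,1],[0.067,0.275,0,0,0,0,1],[0.067,0.275,0,0,0,0,1]],
])

```text
time_s: 6.15
tool_pos: [0.5026, 0.1987, 0.1305]
tool_rot: [180.0, -0.2, 174.4]
force: [-0.1, 0.2, -0.4]
grip_width: 0.0003
```

Request:
arm_command([
  [[0,0,0.02,0,0,0,1],[0,0,0.035,0,0,0,1],[0,0,0.04,0,0,0,1],[0,0,0.04,0,0,0,1],[0,0,0.04,0,0,0,1]],
])

```text
time_s: 6.65
tool_pos: [0.5049, 0.1935, 0.0919]
tool_rot: [-180.0, 0.0, 173.9]
force: [0.1, 0.0, 0.4]
grip_width: 0.0004
```

```bash
python3 - <<'E'
from h import *
go([.5,.2005,.067],174,1)
c=read_camera('wrist')
go([.5,.2005,.067],174,1)
cv2.imwrite('pics/a3.png',c['img'][:,:,::-1])
E
```

```text
t 6.65 pos [0.5049 0.1935 0.0919] rot [-180.     0.   173.9] F [0.1 0.  0.4] shift [0.0056 0.0065 0.0249] rv [-0.01  0.01 -0.07] dist 0.026
[0.006,0.006,0.025,-0.0,0.0,-0.1,1],
t 6.7 pos [0.5051 0.1938 0.0922] rot [180.    0.  173.9] F [ 0.1 -0.7  0.7] shift [0.0058 0.0061 0.0252] rv [ 0.02  0.05 -0.06] dist 0.027
[0.006,0.006,0.025,0.0,0.0,-0.1,1],
```

View pics/a3.png

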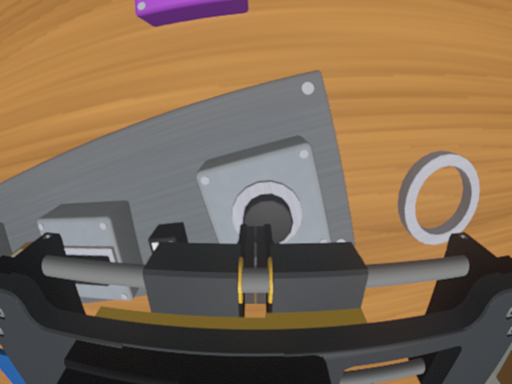

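The wrist view shows the grey pod's plunger at (267,215) and the fingertips at (257,240), about 6 mm off to one side. I'll correct that and press.

Request:
arm_command([
  [[0.003,0.003,0,0,0,0,1],[0.006,0.006,0,0,0,0,1],[0.006,0.006,0.006,0,0,0,1],[0.006,0.006,0.012,0,0,0,1],[0.006,0.006,0.016,0,0,0,1],[0.006,0.006,0.02,0,0,0,1],[0.006,0.006,0.023,0,0,0,1],[0.006,0.006,0.024,0,0,0,1],[0.006,0.006,0.024,0,0,0,1]],
])

```text
time_s: 7.6
tool_pos: [0.499, 0.2008, 0.0693]
tool_rot: [180.0, -0.1, 174.0]
force: [-5.8, -1.3, 15.8]
grip_width: -0.0
```

Request:
arm_command([
  [[0,0,0.001,0,0,0,1],[0,0,0.0015,0,0,0,1],[0,0,0.0015,0,0,0,1]],
])

```text
time_s: 7.9
tool_pos: [0.499, 0.2008, 0.0692]
tool_rot: [180.0, -0.1, 174.0]
force: [-9.4, -2.8, 24.9]
grip_width: 0.0003
```

Request:
arm_command([
  [[0,0,-0.01,0,0,0,1],[0,0,-0.03,0,0,0,1],[0,0,-0.06,0,0,0,1],[-0.01,-0.04,-0.06,0,0,0,1],[-0.02,-0.08,-0.06,0,0,0,1],[-0.02,-0.08,-0.06,0,0,0,1]],
])

```text
time_s: 8.5
tool_pos: [0.5119, 0.1118, 0.1261]
tool_rot: [-179.8, 0.1, 173.5]
force: [0.7, -0.3, -0.8]
grip_width: 0.0003
```

```bash
python3 - <<'E'
from h import *
go([.532,.0345,.13],178,4)
o=[]
for n in ['scene','top']:
    c=read_camera(n);W=world(c);img=c['img'].astype(int)
    x,y,z=W[...,0],W[...,1],W[...,2]
    for nm,cx,cy in [('dip',.5,.2005),('bar',.532,.0345)]:
        dk=(abs(x-cx)<.02)&(abs(y-cy)<.025)&(z>.055)&(z<.095)&(img.max(-1)<75)
        if dk.sum(): print(n,nm,dk.sum(),np.percentile(z[dk]*1000,[10,50,90]),np.round(W[dk].mean(0),3))
    o.append(img.astype(np.uint8)[140:290,130:390,::-1])
cv2.imwrite('pics/a4.png',cv2.resize(cv2.hconcat(o),(800,231)))
E
```

```text
t 8.5 pos [0.5119 0.1118 0.1261] rot [-1.798e+02  1.000e-01  1.735e+02] F [ 0.7 -0.3 -0.8] shift [-0.0288 -0.0745 -0.0036] rv [-0.18  0.08 -4.54] dist 0.08
[-0.007,-0.019,-0.001,-0.0,0.0,-1.1,1],[-0.014,-0.037,-0.002,-0.1,0.0,-2.3,1],[-0.022,-0.056,-0.003,-0.1,0.1,-3.4,1],[-0.029,-0.075,-0.004,-0.2,0.1,-4.5,1],
scene dip 69 [67.61378436 69.22280415 70.26364301] [0.507 0.203 0.069]
scene bar 156 [69.14732248 76.27826535 78.42346185] [0.541 0.035 0.075]
top dip 52 [67.33146502 69.46641022 72.32703167] [0.498 0.208 0.07 ]
top bar 36 [74.64539611 77.2398687  80.89023929] [0.529 0.015 0.077]
```

View pics/a4.png

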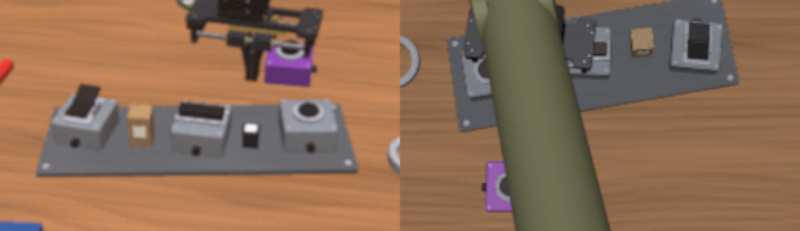

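The plunger at (308,110) in the left picture is home, with its top measured at 69 mm. The bar at (200,112) is still up at 77 mm. I'll move above the bar.

Request:
arm_command([
  [[-0.007,-0.019,0,0,0,-1,1],[-0.014,-0.038,0,0,0,-2,1],[-0.022,-0.056,0,0,0,-3,1],[-0.029,-0.074,0,0,0,-4.5,1],[-0.029,-0.074,0,0,0,-4.5,1]],
])

```text
time_s: 9.1
tool_pos: [0.5322, 0.0408, 0.1258]
tool_rot: [-179.9, 0.0, 178.3]
force: [-1.1, -0.2, -0.2]
grip_width: 0.0002
```

Request:
arm_command([
  [[0,0,0.02,0,0,0,1],[0,0,0.032,0,0,0,1],[0,0,0.038,0,0,0,1],[0,0,0.038,0,0,0,1],[0,0,0.038,0,0,0,1]],
])

```text
time_s: 9.6
tool_pos: [0.5319, 0.043, 0.0883]
tool_rot: [180.0, 0.0, 178.5]
force: [0.3, 1.1, 0.3]
grip_width: 0.0003
```

```bash
python3 - <<'E'
from h import *
go([.532,.0345,.067],178,1)
c=read_camera('wrist')
go([.532,.0345,.067],178,1)
cv2.imwrite('pics/a5.png',c['img'][:,:,::-1])
E
```

```text
t 9.6 pos [0.5319 0.043  0.0883] rot [180.    0.  178.5] F [0.3 1.1 0.3] shift [-0.0003 -0.0085  0.0213] rv [0.01 0.02 0.52] dist 0.023
[-0.000,-0.009,0.021,0.0,0.0,0.5,1],
t 9.65 pos [0.5322 0.0428 0.0886] rot [1.800e+02 1.000e-01 1.785e+02] F [0.5 0.5 0.3] shift [-0.     -0.0084  0.0216] rv [0.02 0.06 0.5 ] dist 0.023
[-0.000,-0.008,0.022,0.0,0.1,0.5,1],
```

View pics/a5.png

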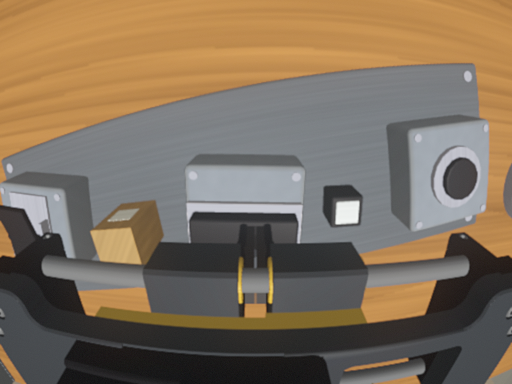

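The wrist view shows the bar centred at (244,225) and the fingers at (257,240). I'll shift 8 mm sideways and press.

Request:
arm_command([
  [[0,-0.004,0,0,0,0,1],[0,-0.008,0,0,0,0,1],[0,-0.008,0.006,0,0,0,1],[0,-0.008,0.011,0,0,0,1],[0,-0.008,0.015,0,0,0,1],[0,-0.008,0.018,0,0,0,1],[0,-0.008,0.02,0,0,0,1],[0,-0.008,0.021,0,0,0,1],[0,-0.008,0.021,0,0,0,1]],
])

```text
time_s: 10.55
tool_pos: [0.5317, 0.0342, 0.0692]
tool_rot: [180.0, -0.0, 178.5]
force: [-5.9, -1.8, 17.3]
grip_width: 0.0005
```

Bottomed at 69 mm with 17 N. I'll hold it there and run a last check.

Request:
arm_command([
  [[0,0,0,0,0,0,1],[0,0,0,0,0,0,1],[0,0,0,0,0,0,1],[0,0,0,0,0,0,1]],
])

```text
time_s: 10.95
tool_pos: [0.5317, 0.0342, 0.0692]
tool_rot: [180.0, -0.0, 178.5]
force: [-6.5, -1.7, 16.3]
grip_width: 0.0004
```

```bash
python3 - <<'E'
from h import *
c=read_camera('scene');W=world(c);img=c['img'].astype(int)
x,y,z=W[...,0],W[...,1],W[...,2]
for nm,cx,cy in [('dip',.5,.2005),('bar',.532,.0345),('rocker+',.565,-.159)]:
    dk=(abs(x-cx)<.015)&(abs(y-cy)<.035)&(z>.06)&(z<.095)&(img.max(-1)<75)
    if dk.sum(): print(nm,dk.sum(),np.percentile(z[dk]*1000,[10,50,90]))
cv2.imwrite('pics/a6.png',cv2.resize(img.astype(np.uint8)[140:290,80:440,::-1],(792,330)))
o=get_obs();print(o['time_s'],o['tool_pos'],o['force'])
E
```

```text
dip 54 [68.07686038 69.39457817 71.0147884 ]
bar 174 [67.7038549  70.09864164 87.76064407]
rocker+ 100 [73.94120109 75.53643206 77.32841892]
11.0 [0.53174547 0.03416474 0.06921176] [-5.62516382 -1.29993526 16.59303102]
```

View pics/a6.png

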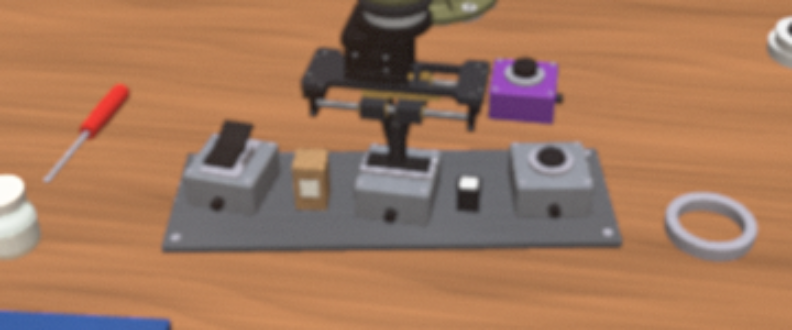

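The fingers hold the bar down at (398,163), the rocker at (230,145) is over, and the plunger at (550,156) is home. Nothing else has moved.

```bash
python3 -c "
from cell import *
print(sign_off())"
```

```text
the job is handed in; nothing more can be done
None
```

The job is handed in at about 11 s of the 42 s allowed, with the arm still holding the main-beam bar down; sign-off gives no verdict. I pushed the rocker's raised end over, pressed the grey dip pod's plunger home, then pressed the bar, all with closed fingers.

| Part | Height before | Height at last check | Expected when fully pressed |
|---|---|---|---|
| Rocker pressing place | about 84 mm | about 75 mm | 74 mm |
| Plunger top | 77 mm | about 69 mm | 69 mm |
| Bar top | 77 mm | about 70 mm by camera, 69.2 mm at the fingertips | 69 mm |

- **Hold:** the bar is held with about 16 N, well over the 5 N it needs.
- **Forces:** the highest reading while pressing was about 25 N upward (the plunger).
- **Bystanders:** pods and bystanders looked unmoved in the last scene picture. I checked this by eye and did not measure it.
- **Disagreements:** no check failed. The arm stopped 6 to 8 mm to the side before the plunger and bar presses, and I corrected both before pressing.

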